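# Hold a discharge probe on a power-supply test point

## Task

Discharge the power supply on the bench before it is serviced: take the discharge probe out of its stand, put its metal rod down through the eyelet of the test point on the chassis, and hold it upright on the spring contact below, pressing gently so that the contact is pushed in about half of its 10 mm travel. Finish while still gripping the probe and pressing the contact like this; do not let go and do not ram the contact. Leave the spool, the jar and the screwdriver where they are.

Things in the scene. Friction and masses are not known exactly. Their poses are not given: they have to be found in the camera images.
- probe: discharge probe, 150 mm long, about 80 g, upright in the stand at the start. Origin at the rounded tip of the rod, z from the tip up to the handle. From the tip: bare steel rod 8 mm in diameter to 70 mm; black guard disc 32 mm in diameter, 70 to 75 mm; black round handle 22 mm in diameter, 75 to 150 mm
- stand: fixed probe stand: dark round foot 84 mm wide, 6 mm thick, with an upright steel tube, outer diameter 34 mm, bore 14 mm, top 76 mm above the table. Origin at the centre of the underside. The probe's rod hangs in the bore, its guard disc on the tube's top, its tip 6 mm above the table: draw it straight up more than 70 mm to free it
- chassis: fixed power supply: aluminium box 180 x 260 x 55 mm (x, y, z), origin at the centre of its underside. On top, in the -x half, a transformer and two capacitor cans, up to 57 mm high; in the +x half a row of three fittings 80 mm apart, in any order: the test point, a binding post (black round knob, 34 mm high) and a fuse clip (glass tube lying on a black base, 20 mm high)
- test_point: test point fixed on the chassis: black housing with a brass spring contact, and at its -x side a steel post carrying a level round steel eyelet above the contact. Origin on the chassis top (55 mm above the table) below contact and eyelet, z up. Eyelet ring 33 mm wide, hole 15 mm, from 51 to 57 mm above the origin; top of the free contact 32 mm above the origin
- eyelet (a point): centre of the eyelet's hole, level with the upper face of the ring (112 mm above the table), z up
- contact_top (a point): centre of the top face of the brass spring contact (flat, 18 mm in diameter), 25 mm below point eyelet when free; moves down with the contact
- contact (a joint): how far the spring contact is pushed in, in m: 0 free, 0.010 at its stop. It springs back up; the push needed is about 1 N to start and 5 N at the stop (400 N/m)
- spool: bystander: spool of solder, 60 mm in diameter, 45 mm high, standing on the table, origin at the centre of its underside
- jar: bystander: small glass jar with a steel cap, 54 mm in diameter, 75 mm high, origin at the centre of its underside
- screwdriver: bystander: screwdriver with a black handle lying on the table on the far left, about 0.2 m long; its handle is towards its -x
Not all that is in view belongs to the job. Leave any orange look-alike of the probe alone.

How it is judged:
On the way, in this order (a step that is already met when the one before it is completed fails the run):
1. the probe is out of its stand, in the fingers (contact force between probe and the fingers above 1 N and height (world z) of probe above 0.08 m), for 0.1 s.
2. the rod's tip has passed down through the eyelet (contact force between probe and the fingers above 1 N and z of probe in the frame of eyelet below -0.01 m and horizontal distance between probe and eyelet below 0.007 m), for 0.1 s.
At the end, for the whole second after the job is handed in: The fingers still grip the probe (over 1 N), nearly still; it is upright within 0.12 rad (7 degrees); its rod goes through the eyelet and its tip is on the contact, at most 8 mm from its centre; the contact is pushed in 2.5 to 8 mm and steady; the probe presses the test point with 1 to 8 N (all of step 2 and angle between probe's own z axis and vertical below 0.12 rad and value of joint contact between 0.0025 and 0.008 m and velocity of joint contact between -0.005 and 0.005 m/s and distance between probe and contact_top below 0.008 m and contact force between probe and test_point between 1 and 8 N and linear speed of probe below 0.01 m/s); the arm keeps its last pose, push and grip.
It fails at once if the probe rams the test point (over 20 N) (contact force between probe and test_point above 20 N).
It fails at once if the spool is moved more than 30 mm (distance of spool from where it was at the start of the episode above 0.03 m).
It fails at once if the jar is moved more than 30 mm (distance of jar from where it was at the start of the episode above 0.03 m).
It fails at once if the screwdriver is moved more than 30 mm (distance of screwdriver from where it was at the start of the episode above 0.03 m).
It also fails if it takes over 40 s, if anything falls off the work surface, if the arm or the gripper's body presses on something with over 40 N, if the wrist force passes 120 N, or if a joint passes its speed limit or range.

## Robot

A 6-joint arm with a two-finger parallel gripper is mounted at the origin on the work surface. World frame = base frame: x ahead of the robot, y to its left, z up, the work surface at z = 0. Lengths are in m, angles in rad, forces in N, time in s.
With the tool pointing down it reaches from about 0.375 to 0.9 m from the base axis. Payload 3.1 kg.
Tool frame: the origin (TCP) lies at the very end of the fingers, on their centre line; the grasp point (between the pads) lies behind it (robot.grip_depth is the z of the grasp point in the tool frame, in m); z points along the fingers, y is the line along which they close (so a half turn about z gives the same grasp; the last joint's range is limited). The gripper opens to 85 mm and grips with 20 to 120 N. Pads are 22 mm wide; open, the fingers measure 114 mm over their backs; the gripper's body (76 mm by 85 mm) begins 54 mm behind the grasp point. The pads swing forward as they close: fully open they stand 13 mm farther back than shut.
Start: joints at [-1.44, 0.527, 1.433, -0, 1.181, -0.178], TCP at [0.191, -0.595, 0.198] pointing down, gripper open.
Joint ranges: [-3.08, 3.08], [-0.75, 2.2], [0.22, 2.44], [-1.43, 4.57], [0, 2.65], [-2.85, 2.85]. Speed limits (rad/s): [2.79, 2.79, 3.14, 3.14, 3.14, 3.14].

## Interface

Orientations are given as a unit quaternion [x, y, z, w].
In Python, from plant import robot gives the robot as it stands. The module is installed in compiled form; this text tells all that it offers. Calls block until the motion is done:
- robot.movep(position, orientation): joint-space move of the TCP to a pose.
- robot.line_to(position, max_speed=0.15, rot=None, max_force=None): straight line of the TCP; rot=None keeps the orientation; max_speed is the mean speed in m/s. With max_force (N) it stops when the force on the tool has changed by that much, and returns True; else False.
- robot.set_joints(angles): joint-space move.
- robot.move_gripper(opening, grasp_force=None): finger opening in m; grasp_force is the grip in N (None keeps the last); returns when the fingers have stopped.
- robot.dwell(seconds).
- robot.ik(position, orientation): joint angles nearest the present ones, or None.
- robot.get_state(): the state.
- robot.camera(name): name is "side" or "top"; returns a dict with "pixels" (400x640x3 uint8, red, green, blue), "camera_matrix" (3x3 intrinsics, pixels), "dist" ([k1, k2, p1, p2, k3] as OpenCV has them; the pictures are not rectified), "world_from_camera" (4x4, takes a point from camera to world coordinates). Camera axes: x right, y up, looking along -z (the intrinsics and any distortion apply to the point x, -y, -z); pixel columns grow to the right and rows downward; lengths in m; the calibration is good to about 2 mm. A picture is of the moment at which its call begins. There is no depth.
A pose or a line that the arm cannot do raises robot.IKError and nothing moves.
- robot.job_done(): hands the job in; it is judged then, once.
The state is a dict: "clock": time; "joint_pos": joint angles; "qd": joint speeds; "tau": joint torques, N m; "eef_pos": TCP position; "orientation": TCP orientation; "wrist_force": force on the tool from outside, world axes, zero at the start; "moment": the same for the moment, N m; "gripper_width": finger opening in m; "grip_force": force on a finger pad.
Only numpy, scipy, OpenCV 4.12 (cv2) and the standard library are available. Lean on these libraries where they do the work, as an engineer would, in place of code of your own. Each camera call takes 0.05 s, during which the arm holds its last target. There are 200 camera calls.

## Working session

There is one attempt and no reset: what is moved stays moved. The work goes in short steps, each a Python script; the robot and the scene stay as the last script left them, time stands still between calls to the robot, and variables do not carry over. Pictures are saved under pics/ and viewed, at most 10 in all, crops included, and the job is handed in when it is done.

```bash
mkdir -p pics; cat > h.py <<'E'
import numpy as np, cv2
from plant import robot
def shot(n,f=None):
    c=robot.camera(n)
    if f: cv2.imwrite(f,c["pixels"][:,:,::-1])
    return c
def ray(c,uv):
    p=cv2.undistortPoints(np.array([[uv]],float),np.array(c["camera_matrix"]),np.array(c["dist"],float))[0,0]
    T=np.array(c["world_from_camera"]); d=T[:3,:3]@np.array([p[0],-p[1],-1]); return T[:3,3],d/np.linalg.norm(d)
def onz(c,uv,z):
    o,d=ray(c,uv); return o+d*(z-o[2])/d[2]
def tri(c1,a,c2,b):
    o1,d1=ray(c1,a);o2,d2=ray(c2,b)
    s=np.linalg.lstsq(np.c_[d1,-d2],o2-o1,rcond=None)[0]
    p,q=o1+s[0]*d1,o2+s[1]*d2; return (p+q)/2,np.linalg.norm(p-q)
def proj(c,P):
    T=np.linalg.inv(np.array(c["world_from_camera"])); q=T[:3,:3]@np.array(P)+T[:3,3]
    return cv2.projectPoints(np.array([[q[0],-q[1],-q[2]]]),np.zeros(3),np.zeros(3),np.array(c["camera_matrix"]),np.array(c["dist"],float))[0][0,0]
E
python3 - <<'E'
from h import *
for n in("side","top"):
    c=shot(n,f"pics/{n}0.png"); print(n,np.round(c["world_from_camera"],3).tolist(),np.round(c["camera_matrix"],1).tolist(),c["dist"])
print(robot.grip_depth,robot.get_state())
E
```

```text
side [[-0.79, 0.423, -0.444, 0.073], [-0.613, -0.518, 0.597, 0.782], [0.022, 0.743, 0.669, 0.853], [0.0, 0.0, 0.0, 1.0]] [[488.7, 0.0, 313.9], [0.0, 488.7, 201.1], [0.0, 0.0, 1.0]] [-0.13995005  0.          0.          0.          0.        ]
top [[-0.015, 0.991, -0.136, 0.431], [-1.0, -0.015, -0.005, 0.073], [-0.007, 0.135, 0.991, 1.098], [0.0, 0.0, 0.0, 1.0]] [[514.3, 0.0, 318.5], [0.0, 514.3, 201.6], [0.0, 0.0, 1.0]] [0.00979166 0.         0.         0.         0.        ]
-0.0187 {'clock': 0.1, 'joint_pos': array([-1.43948611e+00,  5.28405470e-01,  1.43377956e+00,  7.32655721e-06,
        1.18134810e+00, -1.78508284e-01]), 'qd': array([ 0.00015216,  0.00032975, -0.00346208,  0.00032791,  0.00066949,
       -0.00073266]), 'tau': array([-4.68534417e-04, -4.43304992e+01, -1.78585857e+01, -2.20413999e-04,
        3.89863970e-03, -1.28683837e-07]), 'eef_pos': array([ 0.19048637, -0.59453429,  0.19680997]), 'orientation': array([ 9.88025286e-01,  1.54288988e-01,  2.62811952e-05, -9.69886607e-04]), 'wrist_force': array([ 0.54933743, -0.50816279, -0.72516638]), 'moment': array([-0.02849279,  0.02240777,  0.04149065]), 'grip_force': 0.0, 'gripper_width': 0.08516841715202288}
```

View pics/side0.png

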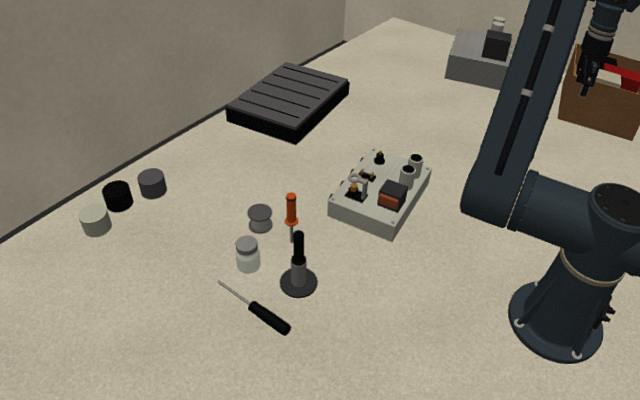

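View pics/top0.png

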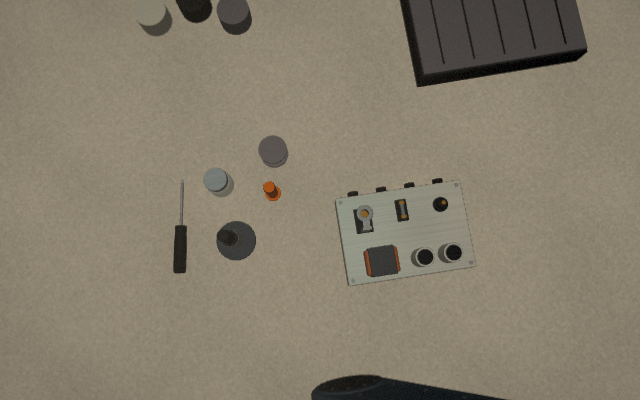

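The side view shows the black probe in its stand (298,260), the orange look-alike at (291,210), the screwdriver at (270,318), and the eyelet near (357,180). In the top view they are: stand (236,240), probe top about (227,237), orange (271,190), eyelet (365,212).
Candidates for the probe are the black upright one in the dark foot (side 298,250), the orange look-alike (291,210), the screwdriver handle (270,318) and the black knob (380,157). I choose the black upright one and check it in a crop.

```bash
python3 - <<'E'
import cv2,numpy as np
s=cv2.imread("pics/side0.png");t=cv2.imread("pics/top0.png")
def crop(i,x,y,w,h,k): return cv2.resize(i[y:y+h,x:x+w],None,fx=k,fy=k,interpolation=cv2.INTER_CUBIC)
a=crop(s,270,220,50,37*2,8)[:592]; 
A=crop(s,260,222,66,50,6);B=crop(s,332,160,66,50,6);C=crop(t,205,213,66,50,6);D=crop(t,332,187,66,50,6)
m=np.vstack([np.hstack([A,B]),np.hstack([C,D])])
m=(255*(m/255.)**0.6).astype(np.uint8)
for x in range(0,m.shape[1],60): m[::300][:, x:x+1]=(0,0,255); cv2.line(m,(x,0),(x,6),(0,0,255));cv2.line(m,(x,300),(x,306),(0,0,255))
for y in range(0,600,60): cv2.line(m,(0,y),(6,y),(0,0,255));cv2.line(m,(396,y),(402,y),(0,0,255))
cv2.imwrite("pics/m1.png",m)
E
```

```text
(no output)
```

View pics/m1.png

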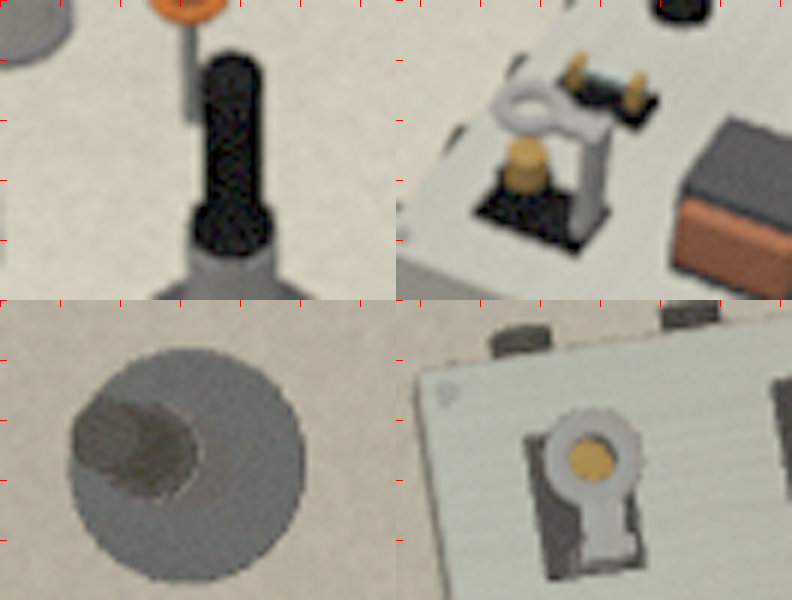

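The crop confirms the black handle and guard on the steel tube. The orange one is a different object behind it. The eyelet ring is clear in both views, with the brass contact beneath it. Next I triangulate and cross-check.

```bash
python3 - <<'E'
from h import *
s=shot("side");t=shot("top");r=lambda p:np.round(p,4)
P=tri(s,(298.1,232.9),t,(222.6,235.4));print("handle top",r(P[0]),P[1])
E_=tri(s,(353.9,177.1),t,(364.6,212.9));print("eyelet",r(E_[0]),E_[1])
# foot: dark-grey blob in top view
g=t["pixels"].astype(int); reg=g[213:275,205:270]; m=((reg.max(2)<115)).astype(np.uint8)
cs,_=cv2.findContours(m,cv2.RETR_EXTERNAL,cv2.CHAIN_APPROX_NONE);k=max(cs,key=cv2.contourArea)
(cx,cy),ax,an=cv2.fitEllipse(cv2.convexHull(k));print("foot px",cx+205,cy+213,ax,r(onz(t,(cx+205,cy+213),.006)))
# hole edge in top view: brass seen; in side, hole pixels
h=cv2.cvtColor(t["pixels"],cv2.COLOR_RGB2HSV)[200:225,355:375]; m=(h[...,1]>90)
ys,xs=np.nonzero(m);print("brass px top",xs.mean()+355,ys.mean()+200,m.sum(),r(onz(t,(xs.mean()+355,ys.mean()+200),.087)))
print("hole at .112 top",r(onz(t,(364.6,212.9),.112)),"side",r(onz(s,(353.9,177.1),.112)))
# contact brass top in side crop (526,150)
print("contact tri",tri(s,(353.3,184.3),t,(364.6,212.9)), "side@.087",r(onz(s,(353.3,184.3),.087)))
print("handle@.156 top",r(onz(t,(222.6,235.4),.156)),"side",r(onz(s,(298.1,232.9),.156)))
# chassis yaw, top at .055: corners
for uv in((336,200),(459,181),(475,266),(350,285)): print(r(onz(t,uv,.055)))
for n,uv in dict(jar=(216,180),spool=(273,151),orange=(270,187)).items(): print(n,r(onz(t,uv,.07)))
for q in ((P[0][0],P[0][1],.2),): print(np.hypot(*q[:2]))
E
```

```text
handle top [0.5004 0.2553 0.1573] 0.0012682905199635287
eyelet [ 0.543  -0.0096  0.111 ] 0.0010035918109985067
foot px 235.6937656402588 240.1699504852295 (39.59279251098633, 40.18022918701172) [0.5004 0.2563 0.006 ]
brass px top 363.92857142857144 213.04761904761904 42 [ 0.545  -0.0106  0.087 ]
hole at .112 top [ 0.5424 -0.0098  0.112 ] side [ 0.5428 -0.0084  0.112 ]
contact tri (array([ 0.54511062, -0.01214304,  0.08580741]), np.float64(0.0006210091942256965)) side@.087 [ 0.5441 -0.011   0.087 ]
handle@.156 top [0.4999 0.2552 0.156 ] side [0.5018 0.2546 0.156 ]
[0.5763 0.0432 0.055 ]
[ 0.6118 -0.2098  0.055 ]
[ 0.4384 -0.2329  0.055 ]
[0.4042 0.0185 0.055 ]
jar [0.619  0.2865 0.07  ]
spool [0.6774 0.1705 0.07  ]
orange [0.6029 0.1768 0.07  ]
0.5617700226689827
```

Heights agree with the text (handle top 0.157, eyelet 0.111), and the stand foot agrees with the probe's xy. Grasping now.

```bash
python3 - <<'E'
from h import *
Q=[1,0,0,0]
x,y=.5005,.2555
robot.movep([x,y,.27],Q)
robot.move_gripper(.06)
robot.line_to([x,y,.108],.12)
robot.move_gripper(0.0,50)
st=robot.get_state();print(st["clock"],st["eef_pos"],st["gripper_width"],st["grip_force"],st["wrist_force"])
robot.line_to([x,y,.125],.05);robot.dwell(.1)
st=robot.get_state();print(st["clock"],st["eef_pos"],st["gripper_width"],st["grip_force"],st["wrist_force"])
robot.line_to([x,y,.255],.12);robot.dwell(.3)
st=robot.get_state();print(st["clock"],st["eef_pos"],st["gripper_width"],st["grip_force"],st["wrist_force"])
s=shot("side","pics/s2.png");t=shot("top","pics/t2.png")
u,v=proj(s,[x,y,.19]);w,z=proj(t,[x,y,.19]);print(u,v,w,z,proj(s,[x,y,.153]),proj(s,[x,y,.223]))
A=s["pixels"][int(v)-37:int(v)+37,int(u)-33:int(u)+33,::-1];B=t["pixels"][int(z)-37:int(z)+37,int(w)-33:int(w)+33,::-1]
m=cv2.resize(np.hstack([A,B]),None,fx=6,fy=6,interpolation=cv2.INTER_CUBIC);cv2.imwrite("pics/m2.png",(255*(m/255.)**.6).astype(np.uint8))
E
```

```text
5.6917 [0.50095373 0.25572421 0.10863526] 0.020049218921808113 48.81947636604309 [-0.66533355  0.76113071  3.68717211]
6.2833 [0.50027473 0.25542366 0.12484689] 0.01980815099551003 48.86521518230438 [ 0.68954168 -0.5978523  -0.1908806 ]
7.8167 [0.50032243 0.25544487 0.25452044] 0.02011833435948231 48.868582248687744 [ 0.59843217  0.10286982 -0.74387297]
298.3183090655388 221.20176486268033 218.75109971456817 233.73512565786837 [298.31232915 234.50540036] [298.32685641 208.72438912]
```

View pics/m2.png

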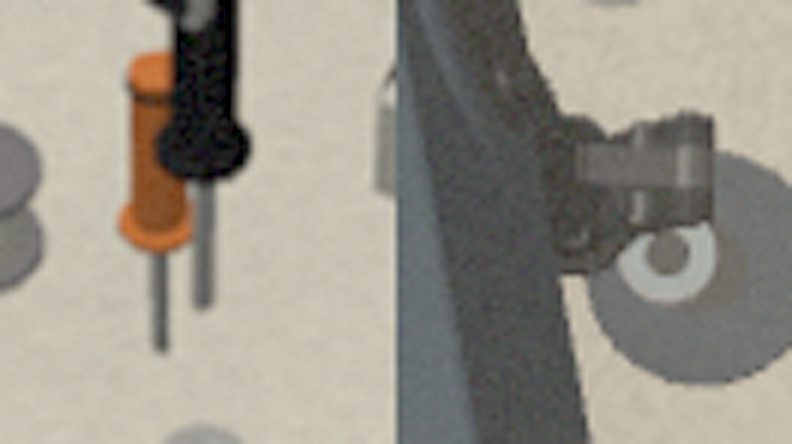

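The probe is held upright with its tip at side px (298.4,234.9), against a predicted (298.3,234.5). Next I move it above the eyelet and compare the two in the same picture.

```bash
python3 - <<'E'
from h import *
x,y=.5435,-.0100
robot.line_to([x,y,.255],.15);robot.line_to([x,y,.223],.08);robot.dwell(.3)
st=robot.get_state();print(st["clock"],st["eef_pos"],st["grip_force"],st["wrist_force"])
s=shot("side","pics/s3.png");t=shot("top","pics/t3.png")
P=st["eef_pos"];T=[P[0],P[1],P[2]-.1015]
print("pred tip",proj(s,T),proj(t,T),"pred hole under tip",proj(s,[P[0],P[1],.112]),"hole seen (353.9,177.1)")
A=s["pixels"][150:200,332:398,::-1];B=t["pixels"][187:237,332:398,::-1]
m=cv2.resize(np.hstack([A,B]),None,fx=6,fy=6,interpolation=cv2.INTER_CUBIC);cv2.imwrite("pics/m3.png",(255*(m/255.)**.6).astype(np.uint8))
E
```

```text
10.7083 [ 0.54379671 -0.01006598  0.22348297] 48.86665463447571 [ 0.45015973  0.25802236 -0.10155505]
pred tip [354.26867263 173.37368931] [365.14826398 211.58732726] pred hole under tip [353.95322953 176.605998  ] hole seen (353.9,177.1)
```

View pics/m3.png

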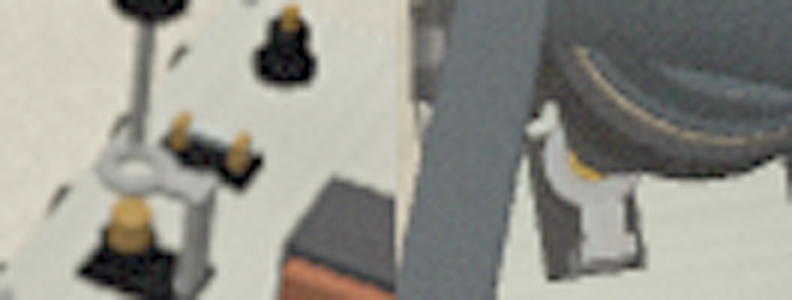

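The rod stands right behind the hole in the side view: tip about (354,173.5), hole centre about (354,177.5). A shift of about 1 mm towards the side camera fits both views better. I lower through the eyelet with a force guard.

```bash
python3 - <<'E'
from h import *
x,y=.5430,-.0090
robot.line_to([x,y,.223],.05);robot.dwell(.2)
r=robot.line_to([x,y,.197],.03,max_force=3);robot.dwell(.2)
st=robot.get_state();print(r,st["clock"],st["eef_pos"],st["grip_force"],st["wrist_force"],st["moment"])
s=shot("side","pics/s4.png");P=st["eef_pos"];print(proj(s,[P[0],P[1],P[2]-.1015]))
A=s["pixels"][140:200,332:398,::-1]
m=cv2.resize(A,None,fx=9,fy=9,interpolation=cv2.INTER_CUBIC);cv2.imwrite("pics/m4.png",(255*(m/255.)**.6).astype(np.uint8))
E
```

```text
False 12.475 [ 0.54314753 -0.00902445  0.19721885] 48.86902928352356 [-0.08743513  0.12676646 -1.33964718] [0.00389038 0.02548809 0.03054761]
[353.42436946 182.12174491]
```

View pics/m4.png

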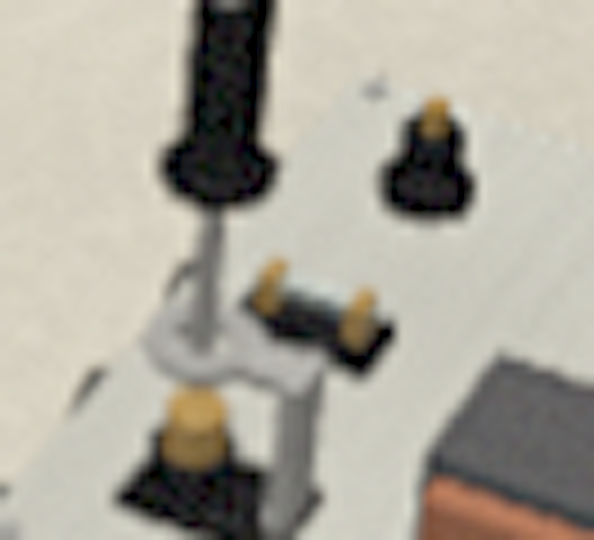

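The rod goes into the eyelet hole at crop (205,340), with no force change. Next I step down onto the contact and watch the force.

```bash
python3 - <<'E'
from h import *
x,y=.5430,-.0090
def f():
    a=[]
    for _ in range(6): robot.dwell(.03); a.append(robot.get_state()["wrist_force"])
    return np.mean(a,0)
f0=f()
for z in (.192,.190,.1885,.187,.186,.185,.184,.183):
    r=robot.line_to([x,y,z],.03,max_force=6); d=f()-f0; s=robot.get_state(); print(z,r,np.round(s["eef_pos"],4),np.round(d,2),round(s["clock"],2))
    if r or np.abs(d).max()>3.2: break
s=shot("side","pics/s5.png")
A=s["pixels"][140:200,332:398,::-1]
m=cv2.resize(A,None,fx=9,fy=9,interpolation=cv2.INTER_CUBIC);cv2.imwrite("pics/m5.png",(255*(m/255.)**.6).astype(np.uint8))
E
```

```text
0.192 False [ 0.5431 -0.009   0.192 ] [-0.14  0.14  0.19] 13.24
0.19 False [ 0.5431 -0.009   0.19  ] [-0.09  0.23 -0.17] 13.69
0.1885 False [ 0.5431 -0.009   0.1886] [0.07 0.21 0.86] 14.14
0.187 False [ 0.5431 -0.009   0.1871] [-0.42 -0.07  1.48] 14.59
0.186 False [ 0.5431 -0.009   0.1861] [-0.16 -0.2   1.84] 15.04
0.185 False [ 0.5431 -0.009   0.185 ] [ 0.04 -0.05  2.49] 15.49
0.184 False [ 0.5431 -0.009   0.1841] [-0.02 -0.14  3.06] 15.94
0.183 False [ 0.543 -0.009  0.183] [-0.34 -0.42  3.51] 16.39
```

View pics/m5.png

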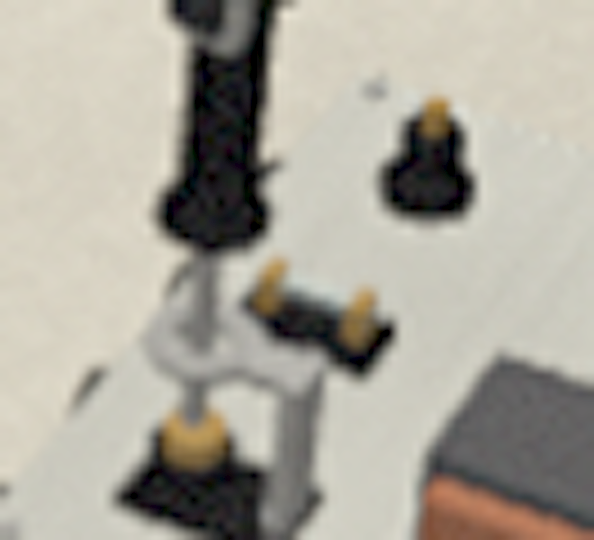

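The rod passes through the eyelet and stands on the brass contact at crop (193,420). The push is about 3.5 N, which is roughly 5.5–6 mm in. I ease back slightly towards the middle, let it settle and hand in.

```bash
python3 - <<'E'
from h import *
robot.line_to([.5430,-.0090,.1836],.02);robot.dwell(.8)
s=robot.get_state();print(s["eef_pos"],s["grip_force"],s["wrist_force"],s["clock"])
print(robot.job_done())
E
```

```text
[ 0.54299217 -0.00900144  0.18359523] 48.96731972694397 [ 0.62134818 -1.11138112  1.94595276] 17.4917
the job is handed in; nothing more can be done
None
```

I handed the job in at about 17.5 s: the gripped probe stands through the eyelet, pushing the contact in about 5 mm with roughly 3 N, both estimated from wrist force and arm height. No verdict came back.

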